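Set up the tea corner: display stand and balance rack

TASK

Set up the tea corner: lay every flat tea box that is on the table on the sloped stand, lengthwise up the slope and side by side, each with a short end resting against the bottom lip; and hang every caddy by its wire arch on a hook of its own on the swinging bar, alternating left and right so that neither side ever carries more than one caddy more than the other. Do it gently, so that the bar never dips further than one caddy makes it, keep the caddies upright and leave the coffee jar and the spice jar alone.

Things in the scene. Friction and masses are not known exactly. Their poses are not given: they have to be found in the camera images.
- stand: fixed wooden display stand, 290 mm wide (its y), about 135 mm deep, 100 mm high, low at the front (-x, towards the robot) and rising to the back (+x); origin on the table under its middle, z up
- stand_face: the sloping face of that stand (fixed to it), 35 degrees from level. Origin: the middle of the inner corner where the face meets the bottom lip, 24 mm above the table. x runs up the slope (face is 127 mm long), y along the lip (face and lip reach 145 mm either way), z square out of the face. The lip is 8 mm thick and stands 14 mm out of the face
- rack: fixed balance rack: round dark base of 124 mm diameter and a steel post (16 mm thick, its axis 18 mm behind the origin) carrying the bar; origin on the table under the bar's pivot; x points away from the hooks' open side (the hooks point to -x), y along the level bar to the left, z up
- bar (a joint): lean of the brass bar (310 mm long, 10 mm thick) about its pivot 207 mm above the table, rad; 0 level, positive when its left (+y) end is up and the right end down. A damped spring of 1.1 N m/rad centres it: one caddy alone on an outer hook makes it lean about 0.15, on an inner hook about 0.08; two caddies on one side with none on the other about 0.23; stops at 0.4
- hook_left_outer (a point): hook on the bar, 145 mm left of the pivot: a steel wire of 6 mm running from the bar 62 mm to the rack's -x. This point is the top of the wire in the middle of its 20 mm long level trough, 38 mm in front of the bar's axis and 198 mm above the table when the bar is level; the wire's upturned tip, 24 mm further to -x, reaches 14 mm above this point, and so does the bar at the other end. It moves with the bar
- hook_left_inner (a point): hook on the bar, 80 mm left of the pivot: a steel wire of 6 mm running from the bar 62 mm to the rack's -x. This point is the top of the wire in the middle of its 20 mm long level trough, 38 mm in front of the bar's axis and 198 mm above the table when the bar is level; the wire's upturned tip, 24 mm further to -x, reaches 14 mm above this point, and so does the bar at the other end. It moves with the bar
- hook_right_inner (a point): hook on the bar, 80 mm right of the pivot: a steel wire of 6 mm running from the bar 62 mm to the rack's -x. This point is the top of the wire in the middle of its 20 mm long level trough, 38 mm in front of the bar's axis and 198 mm above the table when the bar is level; the wire's upturned tip, 24 mm further to -x, reaches 14 mm above this point, and so does the bar at the other end. It moves with the bar
- hook_right_outer (a point): hook on the bar, 145 mm right of the pivot: a steel wire of 6 mm running from the bar 62 mm to the rack's -x. This point is the top of the wire in the middle of its 20 mm long level trough, 38 mm in front of the bar's axis and 198 mm above the table when the bar is level; the wire's upturned tip, 24 mm further to -x, reaches 14 mm above this point, and so does the bar at the other end. It moves with the bar
- caddy_0: small white caddy, red band, 120 g: box 50 (x) by 40 (y) by 40 mm, sticks in it to 52 mm; stiff arch of 6 mm wire in its y-z plane, legs at y = +-19 mm, crossbar axis at 106 mm in the middle; above it a 10 mm stem and a round wooden knob, 18 mm thick, from 124 to 160 mm. Origin: middle of underside, z up. Hung, the hook wire passes through the arch along x (either way round). May be absent
- caddy_0_arch (a point): underside of the top of caddy_0's arch crossbar, 103 mm above its underside; this is what rests on a hook
- caddy_1: small white caddy, yellow band, 120 g: box 50 (x) by 40 (y) by 40 mm, sticks in it to 52 mm; stiff arch of 6 mm wire in its y-z plane, legs at y = +-19 mm, crossbar axis at 106 mm in the middle; above it a 10 mm stem and a round wooden knob, 18 mm thick, from 124 to 160 mm. Origin: middle of underside, z up. Hung, the hook wire passes through the arch along x (either way round). May be absent
- caddy_1_arch (a point): underside of the top of caddy_1's arch crossbar, 103 mm above its underside; this is what rests on a hook
- caddy_2: small white caddy, blue band, 120 g: box 50 (x) by 40 (y) by 40 mm, sticks in it to 52 mm; stiff arch of 6 mm wire in its y-z plane, legs at y = +-19 mm, crossbar axis at 106 mm in the middle; above it a 10 mm stem and a round wooden knob, 18 mm thick, from 124 to 160 mm. Origin: middle of underside, z up. Hung, the hook wire passes through the arch along x (either way round). May be absent
- caddy_2_arch (a point): underside of the top of caddy_2's arch crossbar, 103 mm above its underside; this is what rests on a hook
- caddy_3: small white caddy, green band, 120 g: box 50 (x) by 40 (y) by 40 mm, sticks in it to 52 mm; stiff arch of 6 mm wire in its y-z plane, legs at y = +-19 mm, crossbar axis at 106 mm in the middle; above it a 10 mm stem and a round wooden knob, 18 mm thick, from 124 to 160 mm. Origin: middle of underside, z up. Hung, the hook wire passes through the arch along x (either way round). May be absent
- caddy_3_arch (a point): underside of the top of caddy_3's arch crossbar, 103 mm above its underside; this is what rests on a hook
- tea_box_0: flat closed green tea box, 100 (x) by 46 (y) by 24 mm (z), 60 g, with a cream disc and a yellow stripe on both broad faces; origin at its centre. May be absent
- tea_box_1: flat closed red tea box, 100 (x) by 46 (y) by 24 mm (z), 60 g, with a cream disc and a yellow stripe on both broad faces; origin at its centre. May be absent
- tea_box_2: flat closed blue tea box, 100 (x) by 46 (y) by 24 mm (z), 60 g, with a cream disc and a yellow stripe on both broad faces; origin at its centre. May be absent
- coffee_jar: bystander: glass coffee jar with a yellow-brown lid, 71 mm wide, 89 mm high, origin under its middle
- sugar_jar: bystander: spice jar with a dark lid, 44 mm wide, 105 mm high, origin under its middle
Not all that is in view belongs to the job. Of the things shaped like the tea_box_0, the green one is meant.

How it is judged:
By the outcome, as a careful person would: the job done as asked, in the order asked, and still so for the second after the job is handed in, with the robot touching nothing.
Of caddy_0, caddy_1, caddy_2, caddy_3 only 3 to 4 are there at a start; the rules pass over those that are not, and their reading is None.
Of tea_box_0, tea_box_1, tea_box_2 only 2 to 3 are there at a start; the rules pass over those that are not, and their reading is None.
At some moment in a run one of tea_box_0, tea_box_1, tea_box_2 may be knocked a few centimetres aside while the robot is not near it.
It also fails if it takes over 210 s, if anything falls off the work surface, if the arm or the gripper's body presses on something with over 40 N, if the wrist force passes 120 N, or if a joint passes its speed limit or range.

ROBOT

A 6-joint arm with a two-finger parallel gripper is mounted at the origin on a cart in front of the work surface, level with it; the furniture and walls round the work are solid. World frame = base frame: x ahead of the robot, y to its left, z up, the work surface at z = 0. Lengths are in m, angles in rad, forces in N, time in s.
With the tool pointing down it reaches from about 0.375 to 0.975 m from the base axis. Payload 3.8 kg.
Tool frame: the origin (TCP) lies midway between the tips of the shut fingers; the grasp point (between the pads) lies 19 mm behind it; z points along the fingers, y is the line along which they close (so a half turn about z gives the same grasp; the last joint's range is limited). The gripper opens to 88 mm and grips with 3 to 60 N. Pads are 18 mm wide; open, the fingers measure 123 mm over their backs; the gripper's body (75 mm by 187 mm) begins 45 mm behind the grasp point.
Start: joints at [1.195, 0.264, 1.604, -0, 1.274, -0.037], TCP at [0.224, 0.637, 0.239] pointing down, gripper open.
Joint ranges: [-2.63, 2.63], [-0.94, 2.18], [0.31, 2.57], [-1.31, 4.45], [0, 2.66], [-2.55, 2.55]. Speed limits (rad/s): [2.57, 2.57, 3.14, 3.14, 3.14, 3.14].

INTERFACE

Orientations are given as a unit quaternion [x, y, z, w].
In Python, from cell import read_state, get_image, job_done gives the robot as it stands.
- The arm moves only by the shell command python3 -m jog 'ROWS'. ROWS is JSON, a list of rows, each a list of 3 entries, a list of its own where there are three numbers: the shift along the world's x, y, z in m, then the turn about the world's z in rad, then the finger opening in m, from 0 to 0.0881. A call has 1 to 8 rows; each row is the pose to reach, as a shift and turn from the pose commanded when the call began; what a row does not reach only later rows make up. A row lasts 1/8 s, in which the tool goes at most 62.5 mm and 10.7 degrees, less where a joint would pass 70% of its speed; a pose out of reach is approached as far as the arm can. A call with a gripper value outside its range is refused whole. The fingers move at their own pace and stop on an object; the grip force is fixed at half the most. Time passes only in rows, so rows that repeat a pose let the fingers close. It gives the time, the measured TCP pose, the force, the opening and the grip force at its end, in the units of the state.
- read_state(): the state, without advancing time (a new reading comes with each control period).
- get_image(name): name is "scene" or "side" or "wrist"; returns a dict with "image" (384x512x3 uint8, red, green, blue), "range_z" (384x512 float32, m along the optical axis (not along the pixel's ray), 0 where there is no reading), "camera_matrix" (3x3 intrinsics, pixels), "D" ([k1, k2, p1, p2, k3] as OpenCV has them; the pictures are not rectified), "T" (4x4, takes a point from camera to world coordinates). Camera axes: x right, y down, z forward; pixel columns grow to the right and rows downward; lengths in m; the calibration is good to about 2 mm. A picture is of the moment at which its call begins.
- job_done(): hands the job in; it is judged then, once.
The state is a dict: "clock": time; "joint_pos": joint angles; "joint_velocities": joint speeds; "tau": joint torques, N m; "position": TCP position; "tcp_rot": TCP orientation; "wrist_force": force on the tool from outside, world axes, zero at the start; "torque": the same for the moment, N m; "finger_gap": finger opening in m; "grip_force": force on a finger pad.
Only numpy, scipy, OpenCV 4.12 (cv2) and the standard library are available. Lean on these libraries where they do the work, as an engineer would, in place of code of your own. Each camera call takes 0.05 s, during which the arm holds its last target. There are 200 camera calls.

## Working session

There is one attempt and no reset: what is moved stays moved. The work goes in short steps, Python scripts to look and compute and a shell command to move; the robot and the scene stay as the last step left them, time stands still between calls to the robot, and variables do not carry over. Pictures are saved under pics/ and viewed, at most 14 in all, crops included, and the job is handed in when it is done.

```bash
ls; mkdir -p pics; cat > h.py <<'E'
import numpy as np,cv2
from cell import read_state,get_image,job_done
def grab(n,save=None):
    d=get_image(n)
    if save: cv2.imwrite('pics/'+save,d['image'][:,:,::-1])
    return d
def rays(d,uv):
    p=cv2.undistortPoints(np.array(uv,float).reshape(-1,1,2),d['camera_matrix'],np.array(d['D'],float)).reshape(-1,2)
    R=d['T'][:3,:3];return d['T'][:3,3],np.c_[p,np.ones(len(p))]@R.T
def plane(d,uv,z):
    o,r=rays(d,uv);return o+r*((z-o[2])/r[:,2])[:,None]
def pts(d):
    h,w=d['range_z'].shape
    u,v=np.meshgrid(np.arange(w),np.arange(h))
    o,r=rays(d,np.c_[u.ravel(),v.ravel()])
    return (o+r*d['range_z'].ravel()[:,None]).reshape(h,w,3)
E
python3 - <<'E'
from h import *
for n in ['scene','side','wrist']:
    d=grab(n,n+'0.png');print(n,d['T'].round(3).tolist(),(d['range_z']>0).mean())
s=read_state();print(s)
a=[cv2.imread(f'pics/{n}0.png') for n in ['scene','side']]
E
```

```text
pics
scene [[0.902, -0.249, 0.351, 0.078], [-0.43, -0.481, 0.764, -0.893], [-0.022, -0.841, -0.541, 0.854], [0.0, 0.0, 0.0, 1.0]] 0.9959055582682291
side [[-0.882, -0.21, 0.421, -0.079], [-0.47, 0.442, -0.764, 1.233], [-0.026, -0.872, -0.489, 0.876], [0.0, 0.0, 0.0, 1.0]] 0.9960225423177084
wrist [[0.332, 0.902, 0.276, 0.153], [0.943, -0.316, -0.1, 0.661], [-0.003, 0.293, -0.956, 0.384], [0.0, 0.0, 0.0, 1.0]] 0.996185302734375
{'clock': 0.15, 'joint_pos': array([ 1.19508646e+00,  2.64598782e-01,  1.60505758e+00, -2.29261990e-05,
        1.27368949e+00, -3.68661988e-02]), 'joint_velocities': array([-0.0008148 , -0.00210849, -0.00355151,  0.00074704,  0.00056275,
       -0.00011828]), 'tau': array([ 3.19765459e-04, -5.02847207e+01, -3.57466757e+01,  7.29584391e-02,
        2.49605585e-02, -6.50859624e-05]), 'position': array([0.22415382, 0.63611358, 0.23766289]), 'tcp_rot': array([ 1.68609109e-01,  9.85682606e-01, -8.60259436e-04, -1.68826812e-04]), 'wrist_force': array([-0.19278747, -0.34848496, -0.07561581]), 'torque': array([-0.00793144, -0.0129578 ,  0.06142139]), 'grip_force': 0.0, 'finger_gap': 0.08795581737300678}
```

View pics/scene0.png

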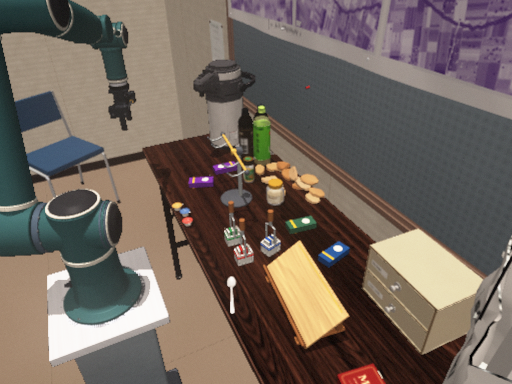

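View pics/side0.png

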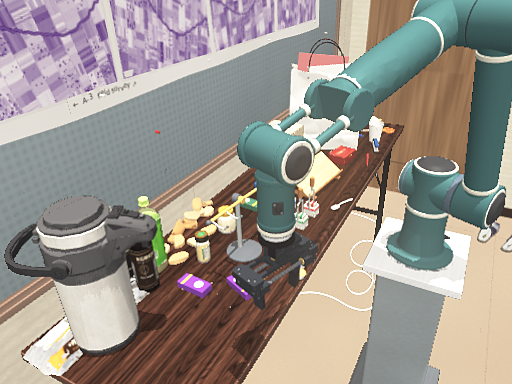

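Scene: the stand is around (305,290), the rack at (237,195), caddies green (233,235), red (244,255) and blue (270,243). Tea boxes green (300,224) and blue (335,252) are visible, and there is a red thing at (360,375). The purple boxes are decoys.

```bash
python3 - <<'E'
import cv2
a=cv2.imread('pics/scene0.png')[130:384,180:400];cv2.imwrite('pics/c0.png',cv2.resize(a,None,fx=2.3,fy=2.3,interpolation=cv2.INTER_CUBIC))
from h import *
d=grab('scene');P=pts(d)
for uv in [(360,375),(350,380),(375,372),(300,224),(335,252),(237,195),(275,190),(249,170),(201,182),(228,167),(231,282),(270,243),(244,255),(233,235)]:
    print(uv,P[uv[1],uv[0]].round(3))
# height-coded map
ok=(P[...,2]>-0.02)&(P[...,2]<0.4)&(P[...,0]>0.2)&(P[...,0]<1.0)&(abs(P[...,1])<0.9)
# topdown
H=np.zeros((560,600,3),np.uint8)
q=P[ok];c=d['image'][ok];o=np.argsort(q[:,2])
r=((1.0-q[o,0])/0.0015).astype(int);cc=((0.7-q[o,1])/0.0025).astype(int)
g=(r>=0)&(r<560)&(cc>=0)&(cc<600)
E
```

```text
(360, 375) [ 0.481 -0.544  0.044]
(350, 380) [ 0.454 -0.543  0.045]
(375, 372) [ 0.514 -0.553  0.046]
(300, 224) [ 0.654 -0.006  0.025]
(335, 252) [ 0.68  -0.174  0.022]
(237, 195) [0.538 0.276 0.013]
(275, 190) [0.645 0.161 0.071]
(249, 170) [0.624 0.345 0.067]
(201, 182) [0.438 0.414 0.025]
(228, 167) [0.477 0.191 0.198]
(231, 282) [ 0.346 -0.126  0.002]
(270, 243) [ 0.508 -0.063  0.041]
(244, 255) [ 0.413 -0.073  0.037]
(233, 235) [0.419 0.03  0.038]
```

View pics/c0.png

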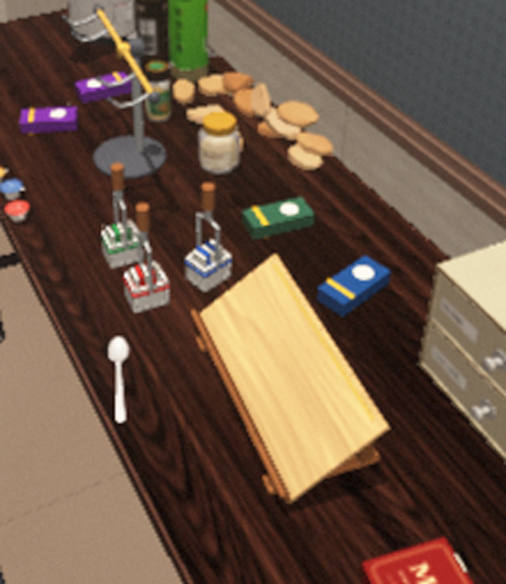

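The red thing is 45 mm high, so it is a book or packet and not a tea box. I see three caddies (no yellow) and two tea boxes (green, blue). Next I move over the work for top-down views.

```bash
python3 -m jog '[[[0,0,0.06],0,0.0881],[[0.02,-0.04,0.1],0,0.0881],[[0.04,-0.09,0.13],0,0.0881],[[0.06,-0.15,0.15],0,0.0881],[[0.09,-0.2,0.15],0,0.0881],[[0.11,-0.25,0.15],0,0.0881],[[0.13,-0.3,0.15],0,0.0881],[[0.13,-0.3,0.15],0,0.0881]]'
python3 -c "
from h import *
grab('wrist','w1.png')"
python3 -m jog '[[[0.02,-0.05,0],0,0.0881],[[0.04,-0.1,0],0,0.0881],[[0.06,-0.15,0],0,0.0881],[[0.08,-0.2,0],0,0.0881],[[0.10,-0.25,0],0,0.0881],[[0.11,-0.3,0],0,0.0881],[[0.11,-0.34,0],0,0.0881],[[0.11,-0.34,0],0,0.0881]]'
python3 -c "
from h import *
d=grab('wrist','w2.png');s=grab('side','s2.png')
np.save('/tmp/w2.npy',d,allow_pickle=True);a=cv2.imread('pics/w1.png');b=d['image'][:,:,::-1]
cv2.imwrite('pics/c1.png',cv2.resize(np.hstack([a,b]),(800,300)))
print(d['T'].round(3).tolist())"
```

```text
clock: 1.2
position: [0.3554, 0.3339, 0.389]
tcp_rot: [0.171, 0.985, 0.0, 0.001]
wrist_force: [1.1, 1.7, -0.3]
finger_gap: 0.0884
grip_force: 0.0
clock: 2.25
position: [0.4648, -0.0042, 0.3884]
tcp_rot: [0.17, 0.985, 0.0, -0.0]
wrist_force: [0.1, 0.0, -0.4]
finger_gap: 0.0882
grip_force: 0.0
[[0.334, 0.901, 0.276, 0.394], [0.943, -0.319, -0.098, 0.021], [-0.001, 0.293, -0.956, 0.535], [0.0, 0.0, 0.0, 1.0]]
```

View pics/c1.png

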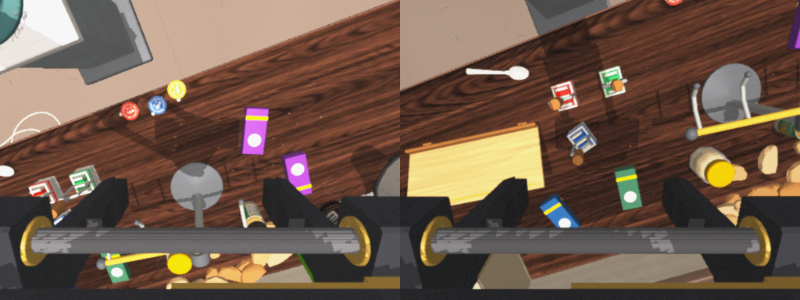

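View pics/s2.png

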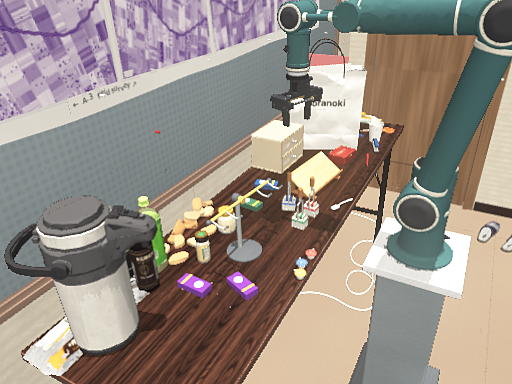

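Wrist view (800 px composite) shows red caddy (565,95), green (612,80), blue (580,138), stand (475,165), blue box (560,213), green box (628,188), rack base (732,95). There is no third tea box and no yellow caddy. Measuring now.

```bash
cat > m.py <<'E'
from h import *
def rect(q):
    (c,s,a)=cv2.minAreaRect((q[:,:2]*1000).astype(np.float32));
    if s[0]<s[1]: a+=90
    return np.round(c,1),np.round(sorted(s),1),round((a+90)%180-90,1),len(q)
def hsv(d): return cv2.cvtColor(d['image'],cv2.COLOR_RGB2HSV).astype(int)
def boxes(d,P=None):
    P=pts(d) if P is None else P;H=hsv(d);h,s,v=H[...,0],H[...,1],H[...,2]
    out={}
    for n,(lo,hi) in dict(green=(60,92),blue=(98,118)).items():
        m=((h>lo)&(h<hi)&(s>100)&(v>30)).astype(np.uint8)
        m&=((P[...,2]>0.004)&(P[...,2]<0.15)&(P[...,0]>0.3)&(P[...,0]<0.95)).astype(np.uint8)
        m=cv2.morphologyEx(m,cv2.MORPH_CLOSE,np.ones((9,9)))
        k,L,st,_=cv2.connectedComponentsWithStats(m)
        for i in range(1,k):
            if st[i,4]>80:
                q=P[(L==i)];zt=np.percentile(q[:,2],90);q=q[(q[:,2]>zt-.005)&(q[:,2]<zt+.006)]
                if len(q)>50: print(n,'ztop',zt.round(4),rect(q))
def caddies(d):
    P=pts(d);z=P[...,2];H=hsv(d)
    k,L,st,_=cv2.connectedComponentsWithStats(((z>.122)&(z<.166)&(P[...,0]<.6)&(P[...,1]<.14)&(P[...,1]>-.3)&(H[...,1]>60)).astype(np.uint8))
    for i in range(1,k):
        if st[i,4]<12: continue
        q=P[L==i];t=q[q[:,2]>np.percentile(q[:,2],95)-.004];c=t.mean(0)
        b=P[(np.hypot(P[...,0]-c[0],P[...,1]-c[1])<.045)&(z>.034)&(z<.046)]
        print('knob',c.round(4),'n',len(q),'box',rect(b) if len(b)>20 else '')
E
python3 - <<'E'
from m import *
w=np.load('/tmp/w2.npy',allow_pickle=True).item();s=get_image('scene');sd=get_image('side')
for n,d in [('wrist',w),('scene',s),('side',sd)]:
    print(n);boxes(d);caddies(d)
    P=pts(d);H=hsv(d)
    # stand face
    q=P[(H[...,0]>12)&(H[...,0]<30)&(P[...,2]>.03)&(P[...,2]<.103)&(P[...,0]>.38)&(P[...,0]<.62)&(P[...,1]<-.08)&(P[...,1]>-.5)]
    if len(q)>200:
        for _ in range(4):
            c=q.mean(0);n_=np.linalg.svd(q-c,full_matrices=False)[2][2];n_*=np.sign(n_[2]);q=q[abs((q-c)@n_)<.003]
        print('face n',n_.round(3),'c',c.round(4),'tilt',np.degrees(np.arccos(n_[2])).round(1),'yaw',np.degrees(np.arctan2(-n_[1],-n_[0])).round(1),len(q))
        print('  rect',rect(q),'z',np.percentile(q[:,2],[1,99]).round(3))
    q=P[(H[...,0]>14)&(H[...,0]<32)&(H[...,1]>110)&(P[...,2]>.195)&(P[...,2]<.225)&(P[...,0]>.35)&(P[...,0]<.75)&(P[...,1]>0)&(P[...,1]<.5)]
    if len(q)>30: print('bar',rect(q),q[:,2].mean().round(4))
    q=P[(abs(P[...,2]-.012)<.01)&(H[...,1]<60)&(np.hypot(P[...,0]-.53,P[...,1]-.27)<.1)]
    if len(q)>30: print('base',rect(q),q[:,2].mean().round(4))
E
```

```text
wrist
green ztop 0.0256 (array([664.1,   4.3]), array([44.5, 98.3]), -6.6, 1022)
blue ztop 0.0534 (array([510.2, -53.1]), array([23.5, 27.2]), 15.8, 162)
blue ztop 0.0256 (array([ 679.1, -170.5]), array([46. , 97.3]), 15.3, 852)
knob [0.4253 0.0434 0.1601] n 208 box (array([425.3,  43.1]), array([40.6, 50.9]), -3.7, 307)
knob [ 0.4202 -0.054   0.1602] n 238 box (array([420. , -53.6]), array([41.5, 50.8]), -3.6, 342)
knob [ 0.515  -0.0533  0.1602] n 246 box (array([515.1, -53. ]), array([42.3, 50.9]), 15.7, 347)
face n [-0.563  0.074  0.823] c [ 0.4985 -0.2772  0.0633] tilt 34.6 yaw -7.5 8977
  rect (array([ 497.7, -284. ]), array([101.2, 290.4]), 82.6, 8977) z [0.032 0.096]
bar (array([522.4, 193. ]), array([ 38.5, 139.2]), 72.8, 1271) 0.2109
base (array([532.3, 271.6]), array([119.5, 123.3]), 82.7, 3902) 0.0103
scene
green ztop 0.0257 (array([662.4,   2.5]), array([44.9, 95. ]), -10.1, 167)
blue ztop 0.0252 (array([ 675.8, -170.6]), array([ 47.9, 103.2]), 14.2, 320)
knob [0.4214 0.0433 0.1599] n 64 box (array([421.7,  43.8]), array([47. , 50.5]), -5.6, 80)
knob [ 0.5106 -0.0547  0.1
[... 449 characters left out ...]
 64.6, 396) 0.0098
side
knob [ 0.5119 -0.0486  0.1595] n 47 box (array([513.7, -50.3]), array([47.8, 51.9]), 23.7, 59)
knob [ 0.417  -0.0501  0.1591] n 48 box (array([416.9, -47.2]), array([41.1, 49.6]), 5.0, 56)
knob [0.4244 0.0475 0.1599] n 51 box (array([422.9,  45.3]), array([47.3, 51.9]), -4.5, 56)
knob [-0.0588  0.0316  0.1601] n 64 box (array([-55.,  42.]), array([11.9, 67.5]), 51.8, 39)
face n [-0.53   0.077  0.844] c [ 0.494  -0.2779  0.0612] tilt 32.4 yaw -8.2 451
  rect (array([ 496.3, -280. ]), array([101.9, 292.5]), 82.3, 451) z [0.031 0.092]
bar (array([531.5, 278.3]), array([ 21.5, 296.5]), 82.8, 104) 0.2084
base (array([530.3, 273.9]), array([122.7, 124.4]), 89.3, 617) 0.0102
```

```bash
python3 - <<'E'
from m import *
for n in ['scene','wrist']:
    d=get_image(n);P=pts(d).reshape(-1,3)
    c=np.array([.678,-.171]);u=np.array([np.cos(np.radians(105.3)),np.sin(np.radians(105.3))]);v=np.array([u[1],-u[0]])
    r=P[:,:2]-c;a,b=r@u,r@v
    m=(P[:,2]>.055)&(P[:,2]<.3)&(abs(a)<.13)&(abs(b)<.10)
    if n=='scene' and m.any(): print(np.c_[a,b,P[:,2]][m][::max(1,m.sum()//15)].round(3))
    q=P[(P[:,2]>.05)&(P[:,2]<.3)&(P[:,0]>.63)&(P[:,0]<.95)&(P[:,1]<-.15)&(P[:,1]>-.5)]
    print(n,len(q),q[:,0].min() if len(q) else '',rect(q) if len(q)>10 else '')
E
python3 -m jog '[[[0.05,-0.04,0],0.15,0.0881],[[0.1,-0.08,0],0.3,0.0881],[[0.15,-0.12,-0.02],0.45,0.0881],[[0.19,-0.15,-0.06],0.55,0.0881],[[0.212,-0.167,-0.11],0.61,0.0881],[[0.212,-0.167,-0.16],0.61,0.0881],[[0.212,-0.167,-0.19],0.61,0.0881],[[0.212,-0.167,-0.19],0.61,0.0881]]'
python3 -c "
from m import *
d=grab('wrist','w3.png');boxes(d)
d=get_image('scene');boxes(d)"
```

```text
scene 11315 0.6497959478329433 (array([ 755.6, -324.8]), array([203.9, 356.1]), 88.0, 11315)
wrist 1864 0.6757013470016378 (array([ 801.9, -270.7]), array([101.3, 248. ]), 41.7, 1864)
clock: 3.55
position: [0.6744, -0.1685, 0.1944]
tcp_rot: [-0.136, 0.991, 0.002, -0.003]
wrist_force: [-0.2, 0.6, 0.9]
finger_gap: 0.0881
grip_force: 0.0
green ztop 0.0249 (array([664.9,   4. ]), array([46.1, 98.8]), -6.6, 2602)
blue ztop 0.0516 (array([522.8, -56.4]), array([26.9, 34.1]), 57.9, 307)
blue ztop 0.0246 (array([ 639.5, -181.6]), array([14.9, 45.2]), -75.5, 168)
blue ztop 0.0251 (array([ 692.4, -167. ]), array([45.6, 74.6]), 15.0, 2265)
green ztop 0.0254 (array([663. ,   5.6]), array([45.5, 95.4]), -10.3, 177)
blue ztop 0.0254 (array([ 675.6, -170.7]), array([ 48.4, 102.6]), 14.1, 317)
```

View pics/w3.png

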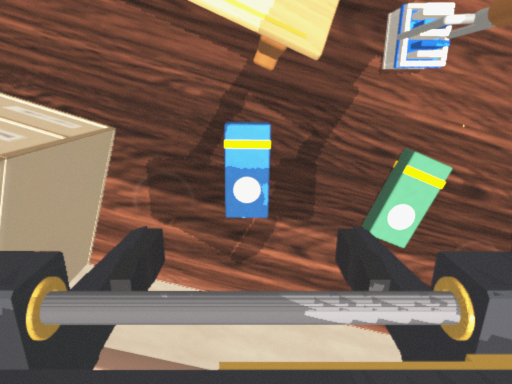

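```bash
python3 -m jog '[[[0.003,0.001,-0.05],0,0.0881],[[0.003,0.001,-0.1],0,0.0881],[[0.003,0.001,-0.14],0,0.0881],[[0.003,0.001,-0.17],0,0.0881],[[0.003,0.001,-0.185],0,0.0881],[[0.003,0.001,-0.193],0,0.0881],[[0.003,0.001,-0.193],0,0.0881],[[0.003,0.001,-0.193],0,0.0881]]'
python3 -m jog '[[[0,0,0],0,0.03],[[0,0,0],0,0.03],[[0,0,0],0,0.03],[[0,0,0],0,0.03],[[0,0,0],0,0.03],[[0,0,0],0,0.03]]'
```

```text
clock: 4.65
position: [0.6806, -0.1697, 0.0075]
tcp_rot: [-0.135, 0.991, -0.001, 0.001]
wrist_force: [0.2, 0.2, -0.3]
finger_gap: 0.0879
grip_force: 0.0
clock: 5.4
position: [0.6793, -0.1694, 0.0056]
tcp_rot: [-0.135, 0.991, 0.0, -0.0]
wrist_force: [-0.5, -0.6, -1.1]
finger_gap: 0.0453
grip_force: 30.0
```

```bash
python3 -m jog '[[[0,0,0.03],0,0.03],[[0,0,0.08],0,0.03],[[-0.02,-0.01,0.13],-0.1,0.03],[[-0.06,-0.04,0.15],-0.2,0.03],[[-0.11,-0.08,0.15],-0.3,0.03],[[-0.16,-0.12,0.14],-0.398,0.03],[[-0.199,-0.148,0.12],-0.398,0.03],[[-0.199,-0.148,0.115],-0.398,0.03]]'
python3 -m jog '[[[0,0,-0.01],0,0.03],[[0,0,-0.01],0,0.03]]'
python3 - <<'E'
from m import *
d=grab('scene');a=d['image'][200:380,230:390,::-1]
b=grab('side')['image'][120:240,240:400,::-1]
cv2.imwrite('pics/c2.png',np.vstack([cv2.resize(a,(400,450))[:300],cv2.resize(b,(400,300))]))
E
```

```text
clock: 6.4
position: [0.4764, -0.3183, 0.1189]
tcp_rot: [0.066, 0.998, 0.001, -0.002]
wrist_force: [-0.4, -0.2, -0.6]
finger_gap: 0.0455
grip_force: 30.0
clock: 6.65
position: [0.481, -0.3164, 0.11]
tcp_rot: [0.063, 0.998, 0.0, -0.0]
wrist_force: [0.1, 0.5, -0.3]
finger_gap: 0.0457
grip_force: 30.0
```

View pics/c2.png

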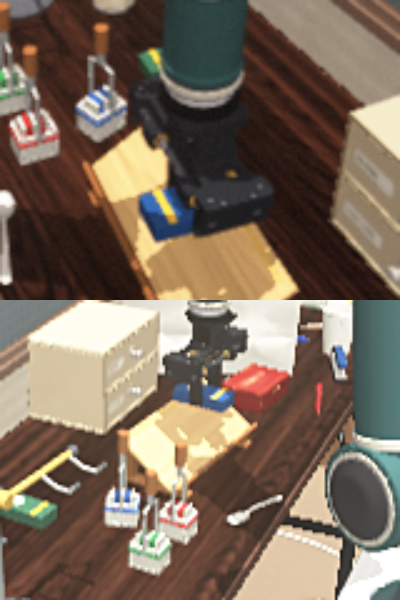

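The blue box is held level over the right part of the stand, long side up the slope. I lower it slowly so the slope tilts it in the pads.

```bash
python3 -m jog '[[[0,0,-0.006],0,0.03],[[0,0,-0.012],0,0.03],[[0,0,-0.017],0,0.03],[[0,0,-0.021],0,0.03],[[0,0,-0.025],0,0.03],[[0,0,-0.028],0,0.03]]'
python3 -m jog '[[[0,0,-0.003],0,0.03],[[0,0,-0.006],0,0.03],[[0,0,-0.009],0,0.03],[[0,0,-0.011],0,0.03],[[0,0,-0.011],0,0.03]]'
python3 -m jog '[[[0,0,-0.003],0,0.03],[[0,0,-0.005],0,0.03],[[0,0,-0.007],0,0.03],[[0,0,-0.007],0,0.03]]'
```

```text
clock: 7.5
position: [0.4794, -0.3173, 0.083]
tcp_rot: [0.063, 0.998, 0.0, -0.001]
wrist_force: [-4.8, 1.4, 6.4]
finger_gap: 0.046
grip_force: 30.0
clock: 8.12
position: [0.4803, -0.3174, 0.0722]
tcp_rot: [0.063, 0.998, 0.0, 0.0]
wrist_force: [-2.8, 1.0, 4.5]
finger_gap: 0.0459
grip_force: 30.0
clock: 8.62
position: [0.4814, -0.3179, 0.0657]
tcp_rot: [0.063, 0.998, -0.0, 0.001]
wrist_force: [-0.0, 1.0, 4.5]
finger_gap: 0.0455
grip_force: 30.0
```

```bash
python3 -m jog '[[[0,0,-0.003],0,0.03],[[0,0,-0.005],0,0.03],[[0,0,-0.005],0,0.03],[[0,0,-0.005],0,0.03]]'
python3 - <<'E'
from m import *
d=grab('scene');a=d['image'][230:350,250:370,::-1]
b=grab('side')['image'][135:205,270:370,::-1]
cv2.imwrite('pics/c3.png',np.vstack([cv2.resize(a,(400,320)),cv2.resize(b,(400,280))]))
E
```

```text
clock: 9.12
position: [0.4821, -0.3182, 0.0619]
tcp_rot: [0.063, 0.998, -0.001, 0.002]
wrist_force: [-1.2, 1.8, 9.6]
finger_gap: 0.0459
grip_force: 32.9
```

View pics/c3.png

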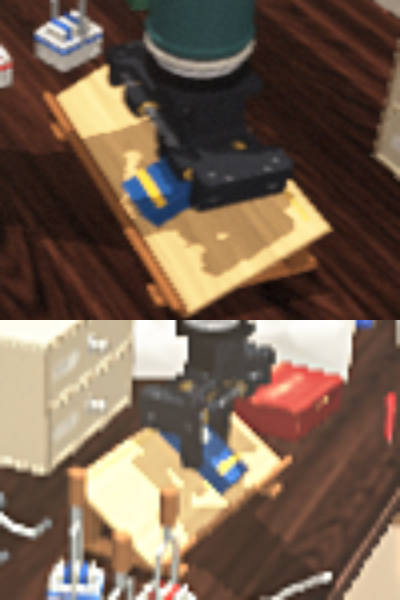

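The box now lies tilted flush on the slope. Releasing.

```bash
python3 -m jog '[[[0,0,0.001],0,0.06],[[0,0,0.002],0,0.064],[[0,0,0.002],0,0.064],[[0,0,0.03],0,0.066],[[0,0,0.08],0,0.066],[[0,0.06,0.12],0,0.0881],[[0,0.12,0.15],0,0.0881],[[0,0.12,0.15],0,0.0881]]'
cat > slope.py <<'E'
from m import *
def onstand(d):
    P=pts(d);h=hsv(d);yaw=np.radians(-7.5);O=np.array([.4462,-.2752])
    r=P[...,:2]-O;H=r@[np.cos(yaw),np.sin(yaw)];Y=r@[-np.sin(yaw),np.cos(yaw)];Z=P[...,2]-.0255
    t=np.radians(35);S=H*np.cos(t)+Z*np.sin(t);N=-H*np.sin(t)+Z*np.cos(t)
    for n,lo,hi in [('green',60,92),('blue',98,118)]:
        m=(h[...,0]>lo)&(h[...,0]<hi)&(h[...,1]>100)&(abs(Y)<.15)&(S>-.03)&(S<.13)&(N>.004)&(N<.06)
        m=cv2.morphologyEx(m.astype(np.uint8),cv2.MORPH_CLOSE,np.ones((9,9)))>0
        m&=(N>.017)&(N<.04)&(abs(Y)<.15)&(S>-.03)&(S<.13)
        if m.sum()>40:
            q=np.c_[S[m],Y[m]];print(n,'S,Y,N',rect(q),np.percentile(q[:,0],[1,99]).round(4),np.median(N[m]).round(4))
    print('lip top/face check N', np.median(N[(abs(Y)<.14)&(S>.09)&(S<.12)&(N<.012)&(N>-.01)]).round(4))
E
python3 - <<'E'
from slope import *
for n in ['scene','wrist','side']:
    d=grab(n,n+'4.png');print(n);onstand(d);boxes(d)
E
```

```text
clock: 10.22
position: [0.4812, -0.1955, 0.2117]
tcp_rot: [0.062, 0.998, -0.0, 0.002]
wrist_force: [0.1, -0.1, -1.0]
finger_gap: 0.0881
grip_force: 0.0
scene
blue S,Y,N (array([ 45.3, -40. ]), array([46.9, 98.2]), -0.8, 600) [-0.0022  0.094 ] 0.0259
lip top/face check N 0.0021
blue ztop 0.0945 (array([ 497.7, -323.1]), array([25.7, 46.7]), 83.3, 126)
wrist
blue S,Y,N (array([ 47.2, -38.1]), array([45.4, 99.6]), 0.4, 3954) [-0.0015  0.0967] 0.0248
lip top/face check N 0.0011
green ztop 0.0682 (array([424.1,  22.6]), array([2.7, 5.1]), 0.9, 57)
green ztop 0.0249 (array([632.7,  -2.6]), array([33.6, 50.5]), -24.9, 426)
blue ztop 0.0975 (array([ 501.8, -320.5]), array([21.2, 45.1]), 85.8, 993)
blue ztop 0.0528 (array([515.1, -57.4]), array([23.4, 36.5]), -84.1, 467)
side
blue S,Y,N (array([ 42.3, -31.4]), array([45.7, 94.6]), -1.0, 130) [-0.0034  0.0894] 0.026
lip top/face check N 0.002
```

View pics/wrist4.png

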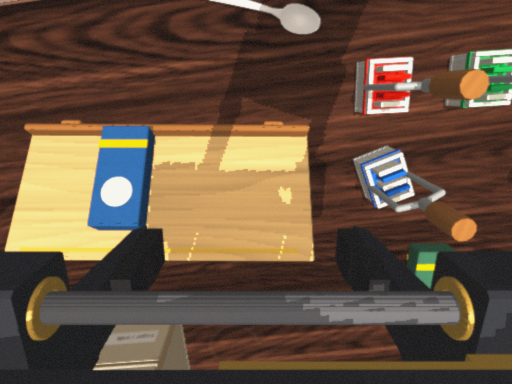

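The blue box's short end is against the lip (about (127,130)). Next is the green box.

```bash
python3 -m jog '[[[0.04,0.04,0],0,0.0881],[[0.08,0.08,0],0,0.0881],[[0.12,0.12,0],0,0.0881],[[0.16,0.17,0],0.015,0.0881],[[0.183,0.199,0],0.015,0.0881],[[0.183,0.199,0],0.015,0.0881]]'
python3 - <<'E'
from m import *
for n in ['wrist','side']: 
    d=grab(n);boxes(d)
    P=pts(d);q=P[(P[...,2]>.05)&(P[...,2]<.1)&(P[...,1]<.2)&(P[...,1]>.06)&(P[...,0]>.58)&(P[...,0]<.72)];print(n,'jar',rect(q) if len(q)>20 else len(q))
E
```

```text
clock: 11.12
position: [0.6643, 0.0023, 0.2067]
tcp_rot: [0.055, 0.998, -0.0, -0.002]
wrist_force: [0.4, -0.4, -0.6]
finger_gap: 0.0879
grip_force: 0.0
green ztop 0.0252 (array([622.5,   9.5]), array([13.3, 43.4]), 83.8, 592)
green ztop 0.0252 (array([677.2,   3.3]), array([44.4, 73.2]), -6.5, 2072)
blue ztop 0.0523 (array([521.5, -49.8]), array([27.7, 30.3]), -87.1, 362)
wrist jar (array([658. , 179.4]), array([52.3, 65.3]), -16.2, 4759)
side jar (array([653.2, 182.9]), array([39.7, 62.4]), -9.0, 72)
```

```bash
python3 -m jog '[[[0,0.001,-0.06],0,0.0881],[[0,0.001,-0.11],0,0.0881],[[0,0.001,-0.15],0,0.0881],[[0,0.001,-0.18],0,0.0881],[[0,0.001,-0.195],0,0.0881],[[0,0.001,-0.201],0,0.0881],[[0,0.001,-0.201],0,0.0881]]'
python3 -m jog '[[[0,0,0],0,0.03],[[0,0,0],0,0.03],[[0,0,0],0,0.03],[[0,0,0],0,0.03],[[0,0,0],0,0.03],[[0,0,0],0,0.03]]'
```

```text
clock: 12.1
position: [0.6638, 0.002, 0.0094]
tcp_rot: [0.056, 0.998, -0.0, 0.0]
wrist_force: [0.0, 0.2, 0.5]
finger_gap: 0.0883
grip_force: 0.0
clock: 12.85
position: [0.6635, 0.0028, 0.0089]
tcp_rot: [0.056, 0.998, 0.0, 0.0]
wrist_force: [-0.3, 0.9, 0.9]
finger_gap: 0.0456
grip_force: 30.0
```

```bash
python3 -m jog '[[[0,0,0.04],0,0.03],[[0,0,0.1],0,0.03],[[0,-0.01,0.16],0,0.03],[[-0.04,-0.05,0.19],0,0.03],[[-0.075,-0.1,0.19],0,0.03],[[-0.11,-0.15,0.19],0,0.03],[[-0.145,-0.2,0.17],-0.019,0.03],[[-0.173,-0.2415,0.14],-0.019,0.03]]'
python3 -m jog '[[[0,0,-0.035],0,0.03],[[0,0,-0.045],0,0.03],[[0,0,-0.05],0,0.03],[[0,0,-0.055],0,0.03],[[0,0,-0.06],0,0.03],[[0,0,-0.064],0,0.03],[[0,0,-0.066],0,0.03]]'
python3 -m jog '[[[0,0,-0.003],0,0.03],[[0,0,-0.006],0,0.03],[[0,0,-0.009],0,0.03],[[0,0,-0.011],0,0.03],[[0,0,-0.011],0,0.03]]'
```

```text
clock: 13.85
position: [0.4898, -0.241, 0.1496]
tcp_rot: [0.066, 0.998, -0.001, 0.002]
wrist_force: [-0.1, -0.0, -0.7]
finger_gap: 0.0459
grip_force: 30.0
clock: 14.72
position: [0.4899, -0.2385, 0.0842]
tcp_rot: [0.064, 0.998, -0.0, -0.001]
wrist_force: [-8.4, 0.2, 6.4]
finger_gap: 0.0458
grip_force: 30.0
clock: 15.35
position: [0.4913, -0.2387, 0.0736]
tcp_rot: [0.064, 0.998, -0.001, 0.0]
wrist_force: [-4.5, -0.0, 3.3]
finger_gap: 0.046
grip_force: 30.0
```

```bash
python3 -m jog '[[[0,0,-0.003],0,0.03],[[0,0,-0.006],0,0.03],[[0,0,-0.008],0,0.03],[[0,0,-0.008],0,0.03],[[0,0,-0.008],0,0.03]]'
python3 -m jog '[[[0,0,0.001],0,0.056],[[0,0,0.001],0,0.058],[[0,0,0.001],0,0.058],[[0,0,0.03],0,0.058],[[0,0,0.08],0,0.06],[[0,0.06,0.13],0,0.06],[[0,0.12,0.17],0,0.04],[[0,0.12,0.18],0,0.04]]'
python3 - <<'E'
from slope import *
for n in ['wrist','scene']:
    d=grab(n,n+'5.png');print(n);onstand(d);caddies(d)
E
```

```text
clock: 15.98
position: [0.4929, -0.2391, 0.0662]
tcp_rot: [0.065, 0.998, -0.001, 0.002]
wrist_force: [-1.9, 1.5, 5.3]
finger_gap: 0.0454
grip_force: 30.0
clock: 16.98
position: [0.4906, -0.1169, 0.2457]
tcp_rot: [0.065, 0.998, 0.0, 0.001]
wrist_force: [0.8, -0.6, -0.2]
finger_gap: 0.0424
grip_force: 0.0
wrist
green S,Y,N (array([48. , 42.3]), array([44.1, 98.1]), 0.3, 2827) [-0.      0.0966] 0.0249
blue S,Y,N (array([ 47.4, -37.7]), array([46.2, 99.8]), 0.4, 3239) [-0.001   0.0968] 0.0248
lip top/face check N 0.0011
knob [0.4252 0.0425 0.1597] n 1158 box (array([425.5,  42.3]), array([42.6, 49.9]), -3.7, 834)
knob [ 0.42   -0.0548  0.16  ] n 679 box (array([419.9, -55.4]), array([42. , 50.5]), -3.5, 671)
knob [ 0.5145 -0.0538  0.16  ] n 681 box (array([513.5, -55. ]), array([42.4, 46.8]), 16.7, 586)
scene
green S,Y,N (array([46.4, 38.8]), array([45.7, 95.8]), 2.5, 443) [0.0005 0.0931] 0.026
blue S,Y,N (array([ 45.1, -40.1]), array([47.7, 98.6]), -0.3, 604) [-0.0023  0.0938] 0.0258
lip top/face check N 0.0021
knob [0.4215 0.0442 0.1585] n 64 box (array([421.5,  43.6]), array([44.3, 51.9]), 1.0, 83)
knob [ 0.5106 -0.0554  0.1597] n 67 box (array([507.2, -64.9]), array([36.2, 61.7]), -19.2, 82)
knob [ 0.4166 -0.0559  0.1595] n 67 box (array([416.6, -53.9]), array([44.7, 50.4]), -4.2, 94)
```

View pics/wrist5.png

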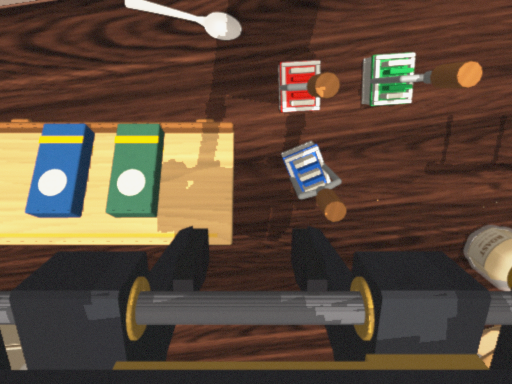

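Both boxes rest against the lip, side by side. Next I measure the rack from above.

```bash
python3 -m jog '[[[0,0.05,0.04],0,0.04],[[0.0,0.1,0.08],0,0.04],[[0.0,0.15,0.1],0,0.04],[[0.01,0.2,0.12],0,0.04],[[0.02,0.26,0.12],0,0.04],[[0.03,0.32,0.12],0,0.04],[[0.03,0.37,0.12],0,0.04],[[0.03,0.37,0.12],0,0.04]]'
cat > rack.py <<'E'
from m import *
def bar(d):
    P=pts(d);H=hsv(d)
    m=(H[...,0]>14)&(H[...,0]<34)&(H[...,1]>110)&(P[...,2]>.17)&(P[...,2]<.25)&(P[...,0]>.35)&(P[...,0]<.75)&(P[...,1]>.05)&(P[...,1]<.5)
    q=P[m]
    for _ in range(4):
        c=np.median(q,0);u=np.linalg.svd(q-q.mean(0),full_matrices=False)[2][0];u*=np.sign(u[1]);c=q.mean(0);r=q-c;q=q[np.linalg.norm(r-np.outer(r@u,u),axis=1)<.012]
    t=(q-c)@u;mid=c+u*(np.percentile(t,.5)+np.percentile(t,99.5))/2
    print('bar mid',mid.round(4),'len',np.ptp(np.percentile(t,[.5,99.5])).round(3),'yaw',(np.degrees(np.arctan2(u[1],u[0]))-90).round(2),'lean',np.arcsin(u[2]).round(3),len(q));return mid,u
def hooks(d,mid,u):
    P=pts(d);H=hsv(d);y=np.arctan2(u[1],u[0])-np.pi/2
    r=P[...,:2]-mid[:2];X=r@[np.cos(y),np.sin(y)];Y=r@[-np.sin(y),np.cos(y)];Z=P[...,2]
    for y0 in [.145,.08,-.08,-.145]:
        m=(abs(Y-y0)<.02)&(X<-.012)&(X>-.08)&(Z>.15)&(Z<.25)&(H[...,1]<70)
        if m.sum()>20: 
            t=m&(X<-.028)&(X>-.048)
            print(y0,'n',m.sum(),'X ext',np.percentile(X[m],[1,99]).round(4),'Y',np.median(Y[m]).round(4),'trough z',np.median(Z[t]).round(4),'world',np.r_[np.median(P[t],0)].round(4))
E
python3 - <<'E'
from rack import *
for n in ['wrist','scene','side']:
    d=grab(n,n+'6.png');print(n)
    try: hooks(d,*bar(d))
    except Exception as e: print(e)
E
```

```text
clock: 18.08
position: [0.5203, 0.2532, 0.361]
tcp_rot: [0.064, 0.998, -0.001, -0.002]
wrist_force: [-1.0, -0.3, -0.2]
finger_gap: 0.0401
grip_force: 0.0
wrist
bar mid [0.5331 0.2728 0.2117] len 0.299 yaw -6.77 lean -0.0 3331
0.145 n 391 X ext [-0.0642 -0.0128] Y 0.1432 trough z 0.1976 world [0.5127 0.4197 0.1976]
0.08 n 370 X ext [-0.064  -0.0128] Y 0.0786 trough z 0.1976 world [0.5047 0.3553 0.1976]
-0.08 n 350 X ext [-0.0643 -0.0128] Y -0.0797 trough z 0.1978 world [0.486  0.1979 0.1978]
-0.145 n 371 X ext [-0.064  -0.0125] Y -0.144 trough z 0.1977 world [0.4784 0.1341 0.1977]
scene
bar mid [0.5301 0.275  0.2114] len 0.301 yaw -7.17 lean -0.0 112
0.145 n 24 X ext [-0.0632 -0.0123] Y 0.1419 trough z 0.1961 world [0.5154 0.4207 0.1961]
0.08 n 25 X ext [-0.0633 -0.0141] Y 0.076 trough z 0.1956 world [0.503  0.3548 0.1956]
-0.08 n 26 X ext [-0.0639 -0.0165] Y -0.0831 trough z 0.1969 world [0.4815 0.1974 0.1969]
-0.145 n 24 X ext [-0.0598 -0.0139] Y -0.1489 trough z 0.1969 world [0.4736 0.1318 0.1969]
side
bar mid [0.5297 0.277  0.2098] len 0.291 yaw -6.78 lean -0.006 181
0.145 n 32 X ext [-0.0622 -0.0135] Y 0.1434 trough z 0.1973 world [0.5076 0.4242 0.1973]
0.08 n 31 X ext [-0.0627 -0.013 ] Y 0.0787 trough z 0.1959 world [0.5022 0.3591 0.1959]
-0.08 n 29 X ext [-0.0621 -0.0133] Y -0.0809 trough z 0.1964 world [0.4832 0.2018 0.1964]
-0.145 n 25 X ext [-0.0629 -0.0152] Y -0.1467 trough z 0.1975 world [0.4729 0.1369 0.1975]
```

View pics/wrist6.png

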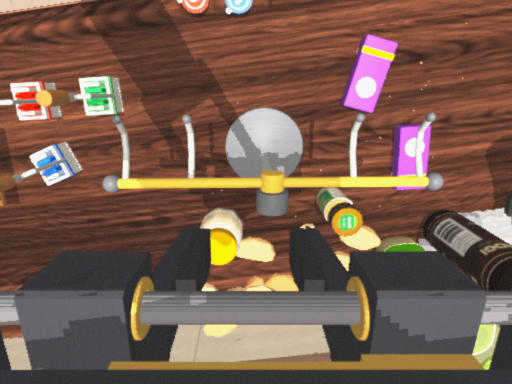

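All four hooks are clear: tips at (118,120), (187,120), (361,118), (431,117), bar level at row 183. Next I fetch the green caddy.

```bash
python3 -m jog '[[[-0.03,-0.06,0],0,0.05],[[-0.06,-0.12,0],0,0.05],[[-0.09,-0.17,-0.03],0,0.05],[[-0.097,-0.21,-0.07],0,0.05],[[-0.097,-0.21,-0.12],0,0.05],[[-0.097,-0.21,-0.16],0,0.05],[[-0.097,-0.21,-0.16],0,0.05]]'
python3 -c "
from m import *
print(read_state()['position'],read_state()['joint_pos'].round(2))
d=grab('wrist');caddies(d)"
```

```text
clock: 19.1
position: [0.4201, 0.0394, 0.2004]
tcp_rot: [0.067, 0.998, -0.001, -0.004]
wrist_force: [0.9, 0.0, 0.9]
finger_gap: 0.0503
grip_force: 0.0
[0.42007766 0.03935736 0.20041606] [ 0.03 -0.2   2.15 -0.    1.19 -1.4 ]
knob [0.4246 0.0439 0.16  ] n 921 box (array([424.8,  43.8]), array([43.2, 51. ]), -3.4, 706)
knob [ 0.4192 -0.0531  0.16  ] n 1152 box (array([419.9, -52.9]), array([42.3, 51.3]), -4.0, 929)
```

```bash
python3 -m jog '[[[0,0,0],0,0.05],[[0,0,-0.03],0,0.05],[[0,0,-0.055],0,0.05],[[0,0,-0.07],0,0.05],[[0,0,-0.07],0,0.05]]'
```

```text
clock: 19.77
position: [0.4235, 0.0412, 0.1339]
tcp_rot: [0.065, 0.998, -0.0, -0.0]
wrist_force: [-0.2, 1.1, -0.5]
finger_gap: 0.0499
grip_force: 0.0
```

```bash
python3 -m jog '[[[0,0.001,-0.002],0,0.05],[[0,0.001,-0.002],0,0.01],[[0,0.001,-0.002],0,0.01],[[0,0.001,-0.002],0,0.01],[[0,0.001,-0.002],0,0.01],[[0,0.001,-0.002],0,0.01],[[0,0.001,-0.002],0,0.01]]'
```

```text
clock: 20.65
position: [0.4236, 0.0423, 0.1319]
tcp_rot: [0.065, 0.998, 0.0, 0.0]
wrist_force: [-0.9, 1.4, 1.8]
finger_gap: 0.0169
grip_force: 30.0
```

```bash
python3 -m jog '[[[0,0,0.03],0,0.01],[[0,0,0.07],0,0.01],[[-0.01,0,0.11],0,0.01],[[-0.025,0.03,0.119],-0.055,0.01],[[-0.025,0.07,0.119],-0.055,0.01],[[-0.025,0.115,0.119],-0.055,0.01],[[-0.02,0.16,0.119],-0.055,0.01],[[-0.015,0.205,0.119],-0.055,0.01]]'
python3 -m jog '[[[0,0.04,0],0,0.01],[[0.01,0.075,0],0,0.01],[[0.015,0.105,0],0,0.01],[[0.0205,0.12,0],0,0.01],[[0.0205,0.12,0],0,0.01],[[0.0205,0.12,0],0,0.01]]'
python3 - <<'E'
from rack import *
a=grab('scene')['image'][130:250,190:300,::-1];b=grab('side')['image'][150:290,200:330,::-1]
cv2.imwrite('pics/c7.png',np.hstack([cv2.resize(a,(400,436)),cv2.resize(b,(400,436))]))
E
```

```text
clock: 21.65
position: [0.4079, 0.2482, 0.2502]
tcp_rot: [0.093, 0.996, -0.001, -0.0]
wrist_force: [-0.1, -0.5, -0.6]
finger_gap: 0.0167
grip_force: 29.9
clock: 22.4
position: [0.4287, 0.366, 0.2504]
tcp_rot: [0.093, 0.996, -0.001, -0.0]
wrist_force: [-1.0, 0.0, -1.5]
finger_gap: 0.0167
grip_force: 29.9
```

View pics/c7.png

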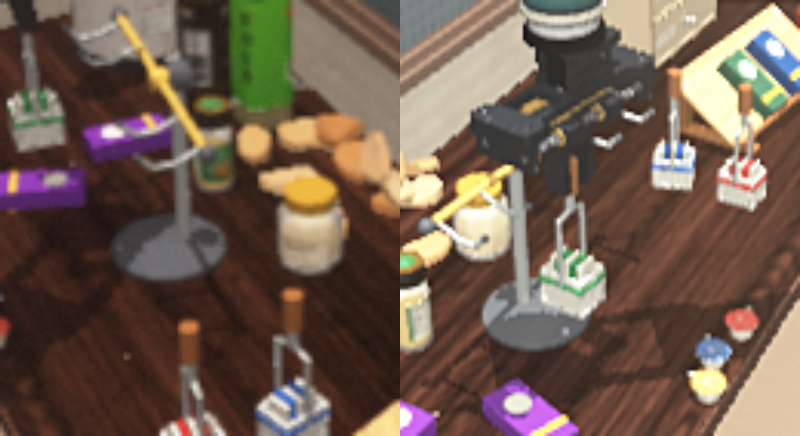

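The green caddy hangs upright in the gripper in front of the left inner hook. Moving in.

```bash
python3 -m jog '[[[0.012,-0.0015,0],0,0.01],[[0.025,-0.003,0],0,0.01],[[0.037,-0.0045,0],0,0.01],[[0.049,-0.006,0],0,0.01],[[0.062,-0.0075,0],0,0.01],[[0.0745,-0.009,0],0,0.01],[[0.0745,-0.009,0],0,0.01]]'
python3 - <<'E'
from rack import *
for n in ['side','scene']:
    d=grab(n);bar(d)
a=grab('scene')['image'][130:230,190:290,::-1];b=grab('side')['image'][170:290,200:310,::-1]
cv2.imwrite('pics/c8.png',np.hstack([cv2.resize(a,(400,400)),cv2.resize(b,(400,400))]))
E
```

```text
clock: 23.38
position: [0.5043, 0.3579, 0.2505]
tcp_rot: [0.093, 0.996, -0.0, -0.0]
wrist_force: [0.6, -0.1, -0.6]
finger_gap: 0.0168
grip_force: 29.9
bar mid [0.529  0.2759 0.209 ] len 0.291 yaw -7.44 lean 0.007 145
bar mid [0.5297 0.2753 0.2113] len 0.3 yaw -7.03 lean 0.0 122
```

View pics/c8.png

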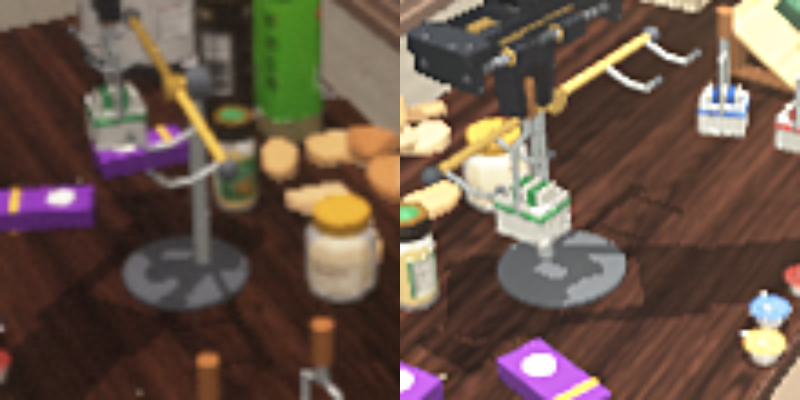

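```bash
python3 -m jog '[[[0,0,-0.008],0,0.01],[[0,0,-0.015],0,0.01],[[0,0,-0.02],0,0.01],[[0,0,-0.023],0,0.01],[[0,0,-0.0255],0,0.01],[[0,0,-0.028],0,0.01],[[0,0,-0.030],0,0.01],[[0,0,-0.030],0,0.01]]'
python3 - <<'E'
from rack import *
for n in ['side','scene','wrist']:
    d=grab(n);bar(d)
E
```

```text
clock: 24.58
position: [0.5033, 0.3579, 0.2207]
tcp_rot: [0.093, 0.996, -0.0, -0.0]
wrist_force: [-0.9, -1.6, 0.8]
finger_gap: 0.017
grip_force: 29.9
bar mid [0.5295 0.2765 0.209 ] len 0.297 yaw -7.13 lean -0.073 112
bar mid [0.5298 0.2765 0.211 ] len 0.297 yaw -7.05 lean -0.081 104
bar mid [0.5228 0.3593 0.2291] len 0.065 yaw -83.33 lean -0.819 836
```

Lean −0.08 shows the caddy's weight is on the hook. Releasing, then rising.

```bash
python3 -m jog '[[[0,0,0],0,0.03],[[0,0,0],0,0.036],[[0,0,0],0,0.036],[[0,0,0.015],0,0.036],[[0,0,0.045],0,0.036],[[0,0,0.09],0,0.036],[[-0.03,-0.05,0.11],0,0.05],[[-0.05,-0.11,0.11],0,0.05]]'
python3 - <<'E'
from rack import *
for n in ['side','scene']:
    d=grab(n);bar(d);caddies(d)
a=grab('scene')['image'][130:230,190:290,::-1];b=d=grab('side')['image'][170:290,200:310,::-1]
cv2.imwrite('pics/c9.png',np.hstack([cv2.resize(a,(400,400)),cv2.resize(b,(400,400))]))
E
```

```text
clock: 25.72
position: [0.4542, 0.2491, 0.3347]
tcp_rot: [0.092, 0.996, 0.002, 0.003]
wrist_force: [-0.1, -0.7, 0.8]
finger_gap: 0.0501
grip_force: 0.0
bar mid [0.528  0.2717 0.2102] len 0.286 yaw -5.86 lean -0.078 123
knob [ 0.5109 -0.0494  0.1602] n 48 box (array([512.3, -51.5]), array([47.8, 49.9]), 12.4, 54)
knob [ 0.4174 -0.0517  0.1599] n 47 box (array([417.6, -48.8]), array([38.1, 55.5]), 9.4, 57)
knob [0.0109 0.0646 0.1631] n 86 box (array([11.5, 66.9]), array([20.1, 85.4]), -9.3, 88)
bar mid [0.53   0.2786 0.2104] len 0.299 yaw -6.92 lean -0.08 107
knob [ 0.511  -0.0545  0.1587] n 68 box (array([509.7, -54.9]), array([44.3, 50. ]), 21.0, 85)
knob [ 0.416  -0.0565  0.1588] n 68 box (array([416. , -55.1]), array([42.7, 50.3]), -4.0, 98)
```

View pics/c9.png

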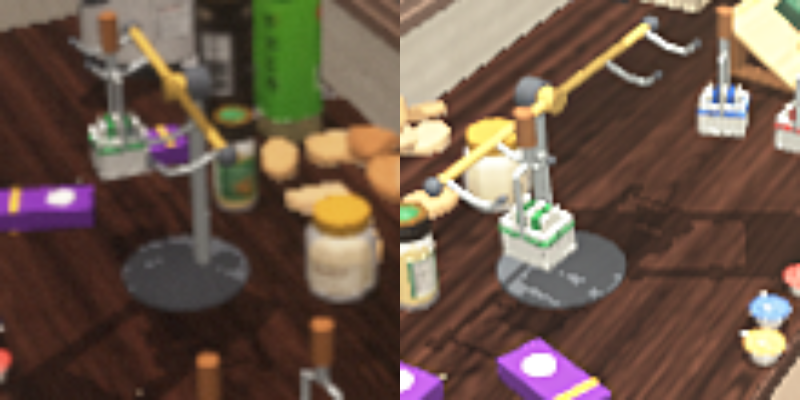

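The green caddy hangs on the left inner hook and the gripper is free. Next is the red caddy, for the right outer hook.

```bash
python3 -m jog '[[[-0.01,-0.06,0],0,0.05],[[-0.02,-0.12,0],0,0.05],[[-0.03,-0.18,0],0,0.05],[[-0.035,-0.23,-0.02],0,0.05],[[-0.035,-0.28,-0.06],0,0.05],[[-0.035,-0.303,-0.11],0,0.05],[[-0.035,-0.303,-0.135],0,0.05],[[-0.035,-0.303,-0.135],0,0.05]]'
python3 -c "
from m import *
d=grab('wrist');caddies(d)"
python3 -m jog '[[[0,0,0],0,0.05],[[0,0,-0.03],0,0.05],[[0,0,-0.055],0,0.05],[[0,0,-0.063],0,0.05],[[0,0,-0.063],0,0.05]]'
```

```text
clock: 26.92
position: [0.4178, -0.0537, 0.1938]
tcp_rot: [0.093, 0.996, 0.0, -0.002]
wrist_force: [0.3, 0.2, 0.1]
finger_gap: 0.0502
grip_force: 0.0
knob [ 0.4191 -0.0539  0.16  ] n 982 box (array([419.5, -54.1]), array([43. , 51.4]), -5.1, 742)
knob [ 0.5137 -0.0532  0.1598] n 680 box (array([514.5, -53. ]), array([42.8, 50.7]), 15.8, 706)
clock: 27.6
position: [0.4193, -0.054, 0.1335]
tcp_rot: [0.092, 0.996, -0.0, 0.0]
wrist_force: [-0.6, -0.5, 0.8]
finger_gap: 0.0497
grip_force: 0.0
```

```bash
python3 -m jog '[[[0,0,-0.001],0,0.01],[[0,0,-0.001],0,0.01],[[0,0,-0.001],0,0.01],[[0,0,-0.001],0,0.01],[[0,0,-0.001],0,0.01],[[0,0,-0.001],0,0.01]]'
python3 -m jog '[[[0,0,0.03],0,0.01],[[0,0,0.07],0,0.01],[[-0.01,0,0.11],0,0.01],[[-0.02,0.04,0.13],-0.055,0.01],[[-0.02,0.09,0.13],-0.055,0.01],[[-0.02,0.14,0.13],-0.055,0.01],[[-0.018,0.18,0.13],-0.055,0.01],[[-0.017,0.1975,0.13],-0.055,0.01]]'
python3 -m jog '[[[0,0,0],0,0.01],[[0,0,0],0,0.01]]'
python3 - <<'E'
from rack import *
d=grab('scene');bar(d);P=pts(d)
a=d['image'][130:230,190:290,::-1];b=grab('side')['image'][140:260,230:340,::-1]
cv2.imwrite('pics/c10.png',np.hstack([cv2.resize(a,(400,400)),cv2.resize(b,(400,400))]))
E
```

```text
clock: 28.35
position: [0.4189, -0.0542, 0.1321]
tcp_rot: [0.093, 0.996, 0.0, 0.0]
wrist_force: [0.4, 0.7, 2.7]
finger_gap: 0.017
grip_force: 30.0
clock: 29.35
position: [0.4009, 0.145, 0.2609]
tcp_rot: [0.119, 0.993, -0.0, -0.001]
wrist_force: [0.1, 0.1, -1.4]
finger_gap: 0.0171
grip_force: 30.0
clock: 29.6
position: [0.4012, 0.1426, 0.2612]
tcp_rot: [0.12, 0.993, -0.001, -0.0]
wrist_force: [0.5, -0.2, -1.5]
finger_gap: 0.0173
grip_force: 30.0
bar mid [0.5298 0.2766 0.2105] len 0.299 yaw -6.85 lean -0.079 109
```

View pics/c10.png

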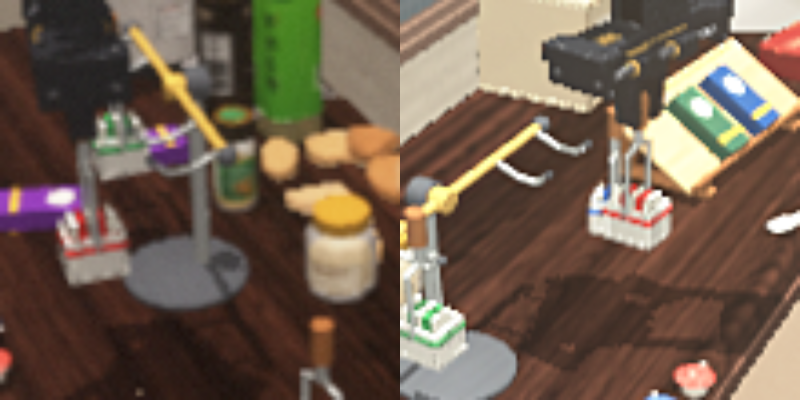

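```bash
python3 -m jog '[[[0.012,-0.001,0],0,0.01],[[0.025,-0.003,0],0,0.01],[[0.037,-0.004,0],0,0.01],[[0.049,-0.006,0],0,0.01],[[0.062,-0.007,0],0,0.01],[[0.075,-0.008,0],0,0.01],[[0.075,-0.008,0],0,0.01]]'
python3 -c "
from rack import *
d=grab('scene');bar(d);d=grab('side');bar(d)"
```

```text
clock: 30.58
position: [0.4775, 0.1353, 0.2616]
tcp_rot: [0.12, 0.993, -0.0, -0.0]
wrist_force: [-0.2, 0.0, -0.3]
finger_gap: 0.0172
grip_force: 30.0
bar mid [0.5188 0.1792 0.2183] len 0.105 yaw -8.02 lean -0.089 32
bar mid [0.5286 0.2747 0.2094] len 0.299 yaw -6.44 lean -0.083 136
```

```bash
python3 -m jog '[[[0,0,-0.008],0,0.01],[[0,0,-0.015],0,0.01],[[0,0,-0.02],0,0.01],[[0,0,-0.024],0,0.01],[[0,0,-0.028],0,0.01],[[0,0,-0.032],0,0.01],[[0,0,-0.036],0,0.01],[[0,0,-0.036],0,0.01]]'
python3 -c "
from rack import *
d=grab('side');bar(d)"
python3 -m jog '[[[0,0,-0.003],0,0.01],[[0,0,-0.006],0,0.01],[[0,0,-0.008],0,0.01],[[0,0,-0.010],0,0.01],[[0,0,-0.010],0,0.01],[[0,0,-0.010],0,0.01]]'
python3 -c "
from rack import *
d=grab('side');bar(d)"
```

```text
clock: 31.68
position: [0.4765, 0.1353, 0.2254]
tcp_rot: [0.12, 0.993, -0.0, -0.0]
wrist_force: [0.4, 0.1, -0.9]
finger_gap: 0.0169
grip_force: 30.0
bar mid [0.5288 0.2766 0.209 ] len 0.299 yaw -6.41 lean 0.009 125
clock: 32.48
position: [0.4767, 0.1354, 0.2158]
tcp_rot: [0.12, 0.993, 0.0, 0.0]
wrist_force: [-0.4, 1.0, 0.3]
finger_gap: 0.0171
grip_force: 30.0
bar mid [0.5283 0.2724 0.2087] len 0.292 yaw -6.53 lean 0.07 119
```

```bash
python3 -m jog '[[[0,0,0],0,0.03],[[0,0,0],0,0.036],[[0,0,0],0,0.036],[[0,0,0.015],0,0.036],[[0,0,0.045],0,0.036],[[0,0,0.09],0,0.036],[[0.01,-0.05,0.11],0,0.05],[[0.02,-0.1,0.11],0,0.05]]'
python3 -m jog '[[[0.016,-0.05,-0.02],0,0.05],[[0.016,-0.088,-0.07],0,0.05],[[0.016,-0.088,-0.125],0,0.05],[[0.016,-0.088,-0.125],0,0.05]]'
python3 - <<'E'
from rack import *
d=grab('wrist');caddies(d)
d=grab('scene');bar(d)
a=d['image'][130:230,190:290,::-1];d=grab('side');bar(d);b=d['image'][140:260,200:310,::-1]
cv2.imwrite('pics/c11.png',np.hstack([cv2.resize(a,(400,400)),cv2.resize(b,(400,400))]))
E
```

```text
clock: 33.52
position: [0.4983, 0.0348, 0.3301]
tcp_rot: [0.119, 0.993, 0.0, 0.003]
wrist_force: [0.5, 0.5, -1.1]
finger_gap: 0.0496
grip_force: 0.0
clock: 34.02
position: [0.5091, -0.0527, 0.1969]
tcp_rot: [0.121, 0.993, 0.0, -0.005]
wrist_force: [-0.5, 0.3, 0.5]
finger_gap: 0.0498
grip_force: 0.0
knob [0.4581 0.1254 0.1317] n 19 box 
knob [0.4623 0.1248 0.1331] n 22 box 
knob [0.4685 0.1256 0.1316] n 124 box 
knob [0.4776 0.1141 0.1431] n 174 box 
knob [0.494  0.1206 0.1291] n 14 box 
knob [ 0.5145 -0.0531  0.16  ] n 956 box (array([515.1, -53.1]), array([42.9, 50.6]), 17.0, 783)
bar mid [0.5301 0.275  0.2113] len 0.297 yaw -6.99 lean 0.077 134
bar mid [0.5284 0.2755 0.2084] len 0.297 yaw -6.97 lean 0.077 95
```

View pics/c11.png

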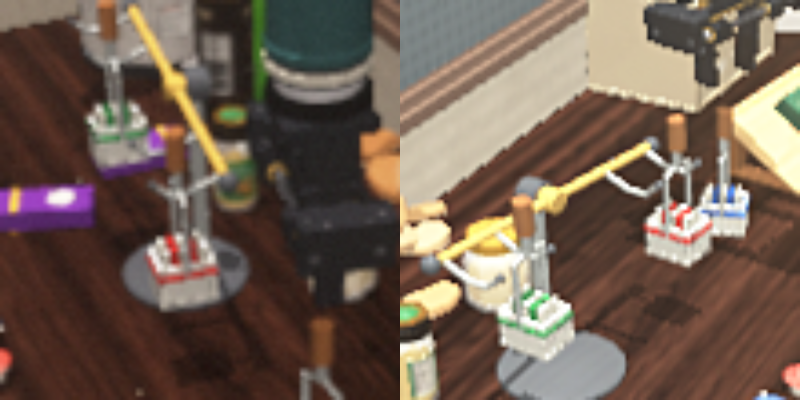

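Red hangs on the right outer hook and the bar leans +0.077. Now the blue caddy for the left outer hook, turning the wrist first.

```bash
python3 -m jog '[[[0,0,0],0.15,0.05],[[0,0,0],0.3,0.05],[[0,0,0],0.395,0.05],[[0,0,0],0.395,0.05]]'
python3 -m jog '[[[0,0,-0.03],0,0.05],[[0,0,-0.055],0,0.05],[[0,0,-0.068],0,0.05],[[0,0,-0.068],0,0.05],[[0,0,-0.068],0,0.05]]'
```

```text
clock: 34.67
position: [0.5147, -0.0524, 0.2042]
tcp_rot: [-0.077, 0.997, -0.001, 0.003]
wrist_force: [0.2, -0.2, -0.2]
finger_gap: 0.0501
grip_force: 0.0
clock: 35.3
position: [0.5137, -0.0528, 0.1341]
tcp_rot: [-0.077, 0.997, -0.0, 0.001]
wrist_force: [-0.4, -0.2, -0.7]
finger_gap: 0.05
grip_force: 0.0
```

```bash
python3 -m jog '[[[0,0,-0.001],0,0.01],[[0,0,-0.001],0,0.01],[[0,0,-0.001],0,0.01],[[0,0,-0.001],0,0.01],[[0,0,-0.001],0,0.01],[[0,0,-0.001],0,0.01]]'
python3 -m jog '[[[0,0,0.04],0,0.01],[[0,0,0.09],0,0.01],[[-0.04,0,0.13],0,0.01],[[-0.09,0.02,0.13],-0.15,0.01],[[-0.12,0.06,0.13],-0.3,0.01],[[-0.122,0.115,0.13],-0.395,0.01],[[-0.122,0.17,0.13],-0.395,0.01],[[-0.12,0.225,0.13],-0.395,0.01]]'
python3 -m jog '[[[0,0.05,0],0,0.01],[[0.005,0.1,0],0,0.01],[[0.015,0.15,0],0,0.01],[[0.028,0.2,0],0,0.01],[[0.04,0.24,0],0,0.01],[[0.043,0.2595,0],0,0.01],[[0.043,0.2595,0],0,0.01],[[0.043,0.2595,0],0,0.01]]'
python3 - <<'E'
from rack import *
d=grab('scene');bar(d)
a=d['image'][130:230,180:280,::-1];d=grab('side');bar(d);b=d['image'][170:290,200:310,::-1]
cv2.imwrite('pics/c12.png',np.hstack([cv2.resize(a,(400,400)),cv2.resize(b,(400,400))]))
# blue caddy pose in hand from side/scene
for n,d in [('scene',grab('scene')),('side',d)]:
    P=pts(d);q=P[(P[...,2]>.155)&(P[...,2]<.18)&(np.hypot(P[...,0]-.437,P[...,1]-.4315)<.05)]
    print(n,rect(q) if len(q)>10 else len(q))
E
```

```text
clock: 36.05
position: [0.5127, -0.0528, 0.1319]
tcp_rot: [-0.077, 0.997, -0.0, 0.0]
wrist_force: [-1.0, 0.0, 1.5]
finger_gap: 0.0169
grip_force: 30.0
clock: 37.05
position: [0.3919, 0.1738, 0.2616]
tcp_rot: [0.12, 0.993, 0.0, 0.0]
wrist_force: [0.8, -0.3, -0.9]
finger_gap: 0.017
grip_force: 30.0
clock: 38.05
position: [0.4352, 0.4305, 0.2614]
tcp_rot: [0.12, 0.993, -0.001, -0.0]
wrist_force: [0.7, 0.2, -0.9]
finger_gap: 0.0172
grip_force: 30.0
bar mid [0.5293 0.2714 0.211 ] len 0.299 yaw -6.92 lean 0.076 134
bar mid [0.5417 0.378  0.2163] len 0.086 yaw -9.78 lean 0.105 32
scene (array([433.5, 428.8]), array([49. , 50.7]), -4.8, 103)
side (array([433.6, 431.5]), array([44.8, 49.7]), -11.2, 193)
```

I've already viewed 16 pictures, two over the limit of 14, so I'll view no more and work from measured numbers. Moving blue in over the left outer hook.

```bash
python3 -m jog '[[[0.012,-0.001,0.001],0,0.01],[[0.025,-0.003,0.001],0,0.01],[[0.037,-0.004,0.001],0,0.01],[[0.049,-0.006,0.001],0,0.01],[[0.062,-0.007,0.001],0,0.01],[[0.0755,-0.0085,0.001],0,0.01],[[0.0755,-0.0085,0.001],0,0.01]]'
python3 -c "
from rack import *
d=grab('scene');bar(d)"
```

```text
clock: 39.08
position: [0.5122, 0.4231, 0.2624]
tcp_rot: [0.121, 0.993, -0.0, -0.0]
wrist_force: [0.3, -0.7, -1.0]
finger_gap: 0.017
grip_force: 30.0
bar mid [0.53   0.2728 0.2116] len 0.3 yaw -7.24 lean 0.076 128
```

```bash
python3 -m jog '[[[0,0,-0.008],0,0.01],[[0,0,-0.016],0,0.01],[[0,0,-0.021],0,0.01],[[0,0,-0.025],0,0.01],[[0,0,-0.029],0,0.01],[[0,0,-0.033],0,0.01],[[0,0,-0.037],0,0.01],[[0,0,-0.037],0,0.01]]'
python3 -c "
from rack import *
d=grab('scene');bar(d)"
python3 -m jog '[[[0,0,-0.003],0,0.01],[[0,0,-0.006],0,0.01],[[0,0,-0.009],0,0.01],[[0,0,-0.010],0,0.01],[[0,0,-0.010],0,0.01],[[0,0,-0.010],0,0.01]]'
python3 -c "
from rack import *
d=grab('scene');bar(d)"
```

```text
clock: 40.12
position: [0.511, 0.4232, 0.2252]
tcp_rot: [0.12, 0.993, -0.0, -0.0]
wrist_force: [0.7, -1.4, -1.3]
finger_gap: 0.017
grip_force: 30.0
bar mid [0.5301 0.2734 0.2111] len 0.297 yaw -7.2 lean -0.013 105
clock: 40.92
position: [0.5112, 0.4233, 0.2158]
tcp_rot: [0.12, 0.993, 0.0, 0.0]
wrist_force: [-0.1, -2.4, 0.3]
finger_gap: 0.0174
grip_force: 30.0
bar mid [0.5302 0.278  0.2105] len 0.293 yaw -6.94 lean -0.081 103
```

Lean is −0.081, so the hook carries the load. Releasing and backing off upwards.

```bash
python3 -m jog '[[[0,0,0],0,0.03],[[0,0,0],0,0.036],[[0,0,0],0,0.036],[[0,0,0.015],0,0.036],[[0,0,0.045],0,0.036],[[0,0,0.09],0,0.036],[[-0.04,0.0,0.13],0,0.036],[[-0.1,0,0.15],0,0.05]]'
python3 -m jog '[[[-0.05,-0.02,0.03],0,0.05],[[-0.10,-0.02,0.06],0,0.05],[[-0.10,-0.02,0.06],0,0.05],[[-0.10,-0.02,0.06],0,0.05]]'
python3 - <<'E'
from rack import *
import slope
hk=dict(LO=(.5111,.4225),LI=(.5033,.3579),RO=(.4765,.1345))
for n in ['scene','side','wrist']:
    d=grab(n,n+'13.png');print(n)
    try: bar(d)
    except Exception as e: print('nobar')
    P=pts(d);H=hsv(d)
    for k,c in hk.items():
        r=np.hypot(P[...,0]-c[0],P[...,1]-c[1])
        kn=P[(r<.03)&(P[...,2]>.225)&(P[...,2]<.27)]; bx=P[(r<.042)&(P[...,2]>.06)&(P[...,2]<.16)&(H[...,1]<70)&(H[...,2]>140)]
        print(k,'knob',kn.mean(0).round(4) if len(kn) else '',kn[:,2].max().round(4) if len(kn) else '','white box',bx.mean(0).round(4) if len(bx) else '',len(kn),len(bx))
    slope.onstand(d)
E
```

```text
clock: 41.98
position: [0.4125, 0.424, 0.3698]
tcp_rot: [0.121, 0.993, 0.002, 0.002]
wrist_force: [-0.9, -0.2, -0.1]
finger_gap: 0.0438
grip_force: 0.0
clock: 42.48
position: [0.312, 0.4034, 0.4262]
tcp_rot: [0.12, 0.993, 0.001, 0.001]
wrist_force: [-0.4, 0.7, -0.1]
finger_gap: 0.0501
grip_force: 0.0
scene
bar mid [0.5296 0.2767 0.211 ] len 0.294 yaw -6.8 lean -0.077 105
LO knob [0.5086 0.4192 0.2358] 0.2449 white box [0.4976 0.4102 0.1239] 25 48
LI knob [0.4997 0.356  0.2397] 0.2489 white box [0.4957 0.3437 0.1181] 33 126
RO knob [0.4718 0.129  0.2513] 0.2685 white box [0.4702 0.1193 0.1313] 64 156
green S,Y,N (array([46.6, 39.2]), array([45.9, 94.1]), 1.0, 420) [-0.     0.093] 0.0261
blue S,Y,N (array([ 45.2, -39.5]), array([48.2, 98.5]), -0.2, 602) [-0.0024  0.0937] 0.0258
lip top/face check N 0.0022
side
bar mid [0.5238 0.2395 0.2119] len 0.126 yaw -3.51 lean -0.052 49
LO knob [0.5097 0.429  0.2383] 0.2463 white box [0.5046 0.4277 0.1159] 45 312
LI knob [0.501  0.3649 0.2403] 0.2511 white box [0.4945 0.3643 0.1211] 50 270
RO knob [0.4728 0.1409 0.2437] 0.2617 white box [0.4691 0.1444 0.1327] 39 198
blue S,Y,N (array([ 43.1, -29.5]), array([49.4, 95. ]), -3.3, 132) [-0.0032  0.0898] 0.0248
lip top/face check N 0.0023
wrist
bar mid [0.5327 0.2812 0.2119] len 0.116 yaw -7.2 lean -0.07 714
LO knob   white box [0.4999 0.4168 0.1205] 0 619
LI knob [0.5097 0.3587 0.2497] 0.251 white box [0.493  0.3561 0.1263] 42 717
RO knob   white box  0 0
lip top/face check N nan
  return _methods._mean(a, axis=axis, dtype=dtype,
  ret = ret.dtype.type(ret / rcount)
```

```bash
python3 -c "
from h import *
print(job_done())"
```

```text
the job is handed in; nothing more can be done
None
```

Job handed in: both tea boxes (green, blue) lie against the stand's lip and the green, red and blue caddies hang left inner, right outer and left outer, with the bar never measured leaning past about 0.09; I viewed 16 pictures, two over the limit of 14, and checked the final state by measurement only.

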